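Load a circuit board into a test fixture and switch it on

ROBOT

A 6-joint arm with a two-finger parallel gripper is mounted at the origin on the work surface. World frame = base frame: x ahead of the robot, y to its left, z up, the work surface at z = 0. Lengths are in m, angles in rad, forces in N, time in s.
With the tool pointing down it reaches from about 0.275 to 0.75 m from the base axis. Payload 10.2 kg.
Tool frame: the origin (TCP) lies at the very end of the fingers, on their centre line; the grasp point (between the pads) lies 19 mm behind it (manip.grasp_offset is the distance from the TCP to the grasp point, in m); x points along the fingers, y is the direction in which the jaws open and shut, and the axes are right-handed (so a half turn about x gives the same grasp; the last joint's range is limited). The gripper opens to 88 mm and grips with 3 to 60 N. Pads are 18 mm wide; open, the fingers measure 123 mm over their backs; the gripper's body (75 mm by 187 mm) begins 45 mm behind the grasp point.
Start: joints at [1.09, 0.313, 1.498, -0, 1.331, -0.223], TCP at [0.134, 0.508, 0.239] pointing down, gripper open.
Joint ranges: [-2.94, 2.94], [-0.97, 2.17], [0.19, 2.56], [-1.23, 4.37], [0.02, 3.11], [-2.88, 2.88]. Speed limits (rad/s): [2.39, 2.39, 3.01, 3.14, 3.14, 3.14].

INTERFACE

Orientations are given as [roll, pitch, yaw] about the fixed x, y, z axes, in that order (R = Rz(yaw) Ry(pitch) Rx(roll)).
In Python, from workcell import manip, capture, get_calibration, ticket gives the robot as it stands.
- The arm moves only by the tool drive_tool, never from a script. Its argument "increments" is one flat list of numbers, 7 for each row, row after row: the shift along the world's x, y, z in m, then the turn, a rotation vector about the world's x, y, z in rad, then the opening in per cent of the stroke, from 0 (shut) to 100 (fully open). A call has 1 to 12 rows; each row shifts and turns the commanded pose from where the row before left it; what a row does not reach is not made up. A row lasts 1/10 s, in which the tool goes at most 50 mm and 8.59 degrees, less where a joint would pass 70% of its speed; a pose out of reach is approached as far as the arm can. A call is refused whole if a number of a shift passes 0.05 or a number of a turn 0.15, either way. A call with a gripper value outside its range is refused whole. The fingers move at their own pace and stop on an object; "force" is the grip in N (left out, the last holds). Time passes only in rows, so rows that do not move let the fingers close. It gives the time, the measured TCP pose, the force and the opening at its end, in the units of the state.
- manip.read_state(): the state, without advancing time (a new reading comes with each control period).
- capture(name): name is "scene" or "top"; returns the picture (480x640x3 uint8, blue, green, red); there is no depth.
- get_calibration(name): a dict with "intrinsics" (3x3 intrinsics, pixels), "extrinsics" (4x4, takes a point from camera to world coordinates). Camera axes: x right, y down, z forward; pixel columns grow to the right and rows downward; lengths in m; the calibration is good to about 2 mm. A picture is of the moment at which its call begins. get_calibration takes no time and is no camera call.
- ticket.job_done(): hands the job in, once; it reports no verdict.
The state is a dict: "t": time; "qpos": joint angles; "qvel": joint speeds; "effort": joint torques, N m; "tool_pos": TCP position; "ee_rot": TCP orientation; "ft_force": force on the tool from outside, world axes, zero at the start; "wrist_torque": the same for the moment, N m; "opening": opening from 0.0 (shut) to 1.0 (fully open).
Only numpy, scipy, OpenCV 4.12 (cv2) and the standard library are available. Lean on these libraries where they do the work, as an engineer would, in place of code of your own. Each camera call takes 0.05 s, during which the arm holds its last target. There are 200 camera calls.

TASK

Take the green circuit board out of the black rack, slide it down gently (no dropping) into the guides of the beige test fixture and press it fully home in the sprung connector. Only when it is home, push the red lever on the fixture all the way over, away from the side it leans to, to switch the power on, then let go. Leave the blue board in the rack and do not disturb the meter, the jar or the screwdriver.

Things in the scene. Friction and masses are not known exactly. Their poses are not given: they have to be found in the camera images.
- green_board: Loose green circuit board upright in one of the rack's two places, 0.1-0.2 kg. Plate 6 mm thick (x), 100 wide (y), 70 high (z). On top, centred, a bright green grip block 14 mm (x) by 50 (y), from 70 to 100 mm above the origin. Origin: centre of the underside. Both faces alike: fits either way round. Chips stand out 1.5 mm from the faces.
- blue_board: Loose blue board with a blue grip block, same shape and size as the green board, upright in the rack's other place. It stays there.
- rack: Fixed black rack, base 130 x 130 mm, 12 mm thick; origin: centre of the underside. Board places at x = -35 and +35 mm of its frame (which board is where varies): boards stand on the base, 12 mm above the table, thickness along the rack's x, side edges in grey channels that reach 50 mm above the table, with 1.5 mm of play on every side.
- fixture: Fixed beige test fixture, housing 120 mm (x) by 240 mm (y from -80 to +160), 20 mm high. Origin: on the table under the middle of the board slot. The slot lies along its y, the board's thickness along its x. Pushed home, the board stands on the housing, its grip block 90 to 120 mm above the table.
- slot (a point): Middle of the slot's floor, 20 mm above the table; axes as the fixture's. The board is home when its origin is here (the contact leaves it about 1 mm to +x).
- mouth (a point): Middle of the slot's mouth, 93 mm above the table. Two white U channels, each 16 mm long in y, centred at y = -50 and +50 mm of the fixture, stand from 20 to 85 mm above the table; from 85 to 93 mm they flare out by 4 mm on every side. Inner gap 8 mm in x (board 6 mm), 103 mm in y (board 100 mm).
- connector (a point): Middle of the connector low between the guides: black sides 34 mm above the table, 76 mm long, and on the -x side a brass sprung contact bar, top 38 mm above the table. Over the last 15 mm of travel the board must be pushed down past it with roughly 3 to 10 N; merely let go, it stops about 6 mm short of home. This point is 30 mm above the table.
- power (a joint): Angle of the fixture's power lever, rad: 0 = leaning to the fixture's -x (off; starts at 0 to 0.15), 1.0 = stop, leaning to its +x (on). It turns about the fixture's y and stays where it is left; 1 to 2 N at the knob moves it.
- power_tip (a point): Centre of the lever's red ball knob (26 mm in diameter) on a 10 mm rod, 60 mm from the pivot. Pivot at x = 0, y = 115, z = 42 mm of the fixture's frame; the knob's centre goes from x = -29 to +29 mm there, 95 mm (ends) to 102 mm (middle) above the table. The black base block is 70 (x) by 50 mm, top 45 mm above the table, its hub 55 mm.
- meter: Loose orange multimeter lying on the bench, 75 x 150 mm, 35 mm high, beyond the work. Origin: centre of the underside. Bystander.
- jar: Loose small jar with white cap, 48 mm in diameter, 55 mm high, beyond the work. Origin: centre of the underside. Bystander.
- driver: Loose screwdriver, 170 mm long, lying on the bench beyond the work. Bystander.
Things that resemble listed ones, but are neither listed nor needed, are in the scene too. Of the things that look like the green_board, the larger one is meant. There is more than one size of the blue_board; the job needs the larger.

How it is judged:
By the outcome, as a careful person would: the job done as asked, in the order asked, and still so for the second after the job is handed in, with the robot touching nothing.
It also fails if it takes over 58 s, if anything falls off the work surface, if the arm or the gripper's body presses on something with over 40 N, if the wrist force passes 120 N, or if a joint passes its speed limit or range.

## Working session

There is one attempt and no reset: what is moved stays moved. The work goes in short steps, Python scripts to look and compute and a tool call to move; the robot and the scene stay as the last step left them, time stands still between calls to the robot, and variables do not carry over. Pictures are saved under pics/ and viewed, about 8 in all and at most 12, crops included, and the job is handed in when it is done.

Besides the shell and the picture viewer there is one more tool, called after ">>>" as name(argument=value, ...) on one line, values as JSON. drive_tool: Moves the arm, as the interface text tells. Its arguments: {"type":"object","properties":{"increments":{"type":"array"},"force":{"type":"number"}},"required":["increments"]}

```bash
mkdir -p pics; cat > h.py <<'E'
import numpy as np, cv2
from workcell import manip, capture, get_calibration, ticket
def ray(cam,uv,z):
    c=get_calibration(cam);K=np.array(c["intrinsics"]);T=np.array(c["extrinsics"])
    d=T[:3,:3]@np.linalg.solve(K,[uv[0],uv[1],1.]);o=T[:3,3]
    return o+d*(z-o[2])/d[2]
def proj(cam,p):
    c=get_calibration(cam);K=np.array(c["intrinsics"]);T=np.array(c["extrinsics"])
    q=K@(T[:3,:3].T@(np.array(p)-T[:3,3]));return q[:2]/q[2]
E
python3 - <<'E'
from h import *
for n in("scene","top"):
    cv2.imwrite(f"pics/{n}0.png",capture(n));c=get_calibration(n);print(n,np.round(c["intrinsics"],1).tolist(),np.round(c["extrinsics"],3).tolist())
print(manip.read_state())
E
```

```text
scene [[478.1, 0.0, 316.5], [0.0, 478.1, 233.7], [0.0, 0.0, 1.0]] [[0.256, 0.704, -0.663, 1.204], [0.967, -0.177, 0.185, -0.153], [0.013, -0.688, -0.725, 0.697], [0.0, 0.0, 0.0, 1.0]]
top [[466.0, 0.0, 327.3], [0.0, 466.0, 235.6], [0.0, 0.0, 1.0]] [[0.023, -0.986, 0.166, 0.486], [-0.999, -0.028, -0.024, 0.031], [0.028, -0.166, -0.986, 0.958], [0.0, 0.0, 0.0, 1.0]]
{'t': 0.1, 'qpos': array([ 1.08961719e+00,  3.13362234e-01,  1.49836007e+00,  6.68446232e-06,
        1.33099243e+00, -2.23388075e-01]), 'qvel': array([ 0.00123642,  0.00042197, -0.00065582, -0.00056315, -0.00162662,
       -0.00058501]), 'effort': array([ 3.59879588e-03, -4.02808213e+01, -2.52641469e+01,  6.96251937e-02,
        3.41821066e-02, -6.61357126e-05]), 'tool_pos': array([0.13374595, 0.50745057, 0.23823497]), 'ee_rot': array([-1.7999695 ,  1.56967423, -2.05776216]), 'ft_force': array([-0.79408215,  0.09065186,  0.36651429]), 'wrist_torque': array([-0.00959187, -0.01205651, -0.01081136]), 'opening': 1.0002282005297927}
```

View pics/scene0.png

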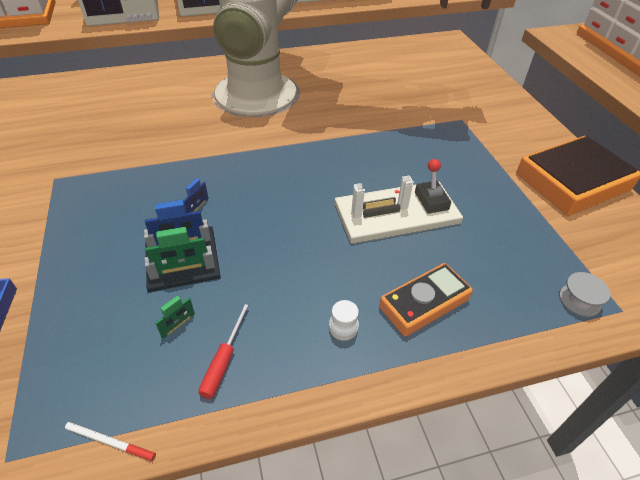

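View pics/top0.png

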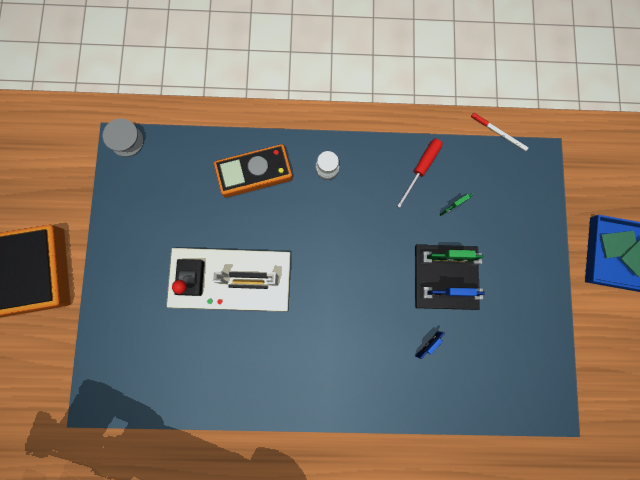

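The top view shows the rack at (448,276), the fixture at (229,279) and the lever knob at (179,287). There are two green boards: the one in the rack at (455,255) and a small one on the bench at (456,204). The one in the rack is larger and stands in a rack place, so it is the one meant. I'll measure now and confirm with a crop.

```bash
python3 - <<'E'
from h import *
t=cv2.imread("pics/top0.png");s=cv2.imread("pics/scene0.png")
def rect(m,minA=30):
    cs,_=cv2.findContours(m.astype(np.uint8)*255,cv2.RETR_EXTERNAL,cv2.CHAIN_APPROX_NONE)
    return [c for c in sorted(cs,key=cv2.contourArea,reverse=True) if cv2.contourArea(c)>minA]
def world(cam,c,z):
    w=np.array([ray(cam,p,z)[:2] for p in c.reshape(-1,2)],np.float32)
    return cv2.minAreaRect(w*1000)
hsv=cv2.cvtColor(t,cv2.COLOR_BGR2HSV);hs=cv2.cvtColor(s,cv2.COLOR_BGR2HSV)
def rng(h,a,b): return cv2.inRange(h,np.array(a),np.array(b))>0
print("blockgreen top");m=rng(hsv,(50,100,130),(75,255,255))
for c in rect(m,8): print(cv2.boundingRect(c),world("top",c,.112))
print("blockgreen scene");m=rng(hs,(50,100,110),(75,255,255))
for c in rect(m,8): print(cv2.boundingRect(c),world("scene",c,.112))
print("blue top");m=rng(hsv,(105,150,150),(125,255,255))
for c in rect(m,8): print(cv2.boundingRect(c),world("top",c,.112))
print("housing");m=rng(hsv,(0,0,190),(40,60,255));m[:240]=0;m[320:]=0;m[:,:150]=0;m[:,310:]=0
for c in rect(m,500): print(cv2.boundingRect(c),world("top",cv2.convexHull(c),.02))
m=rng(hs,(0,0,170),(40,60,255));m[:170]=0;m[245:]=0
print("rack");m=rng(hsv,(0,0,0),(180,255,60));m[:235]=0;m[320:]=0;m[:,:400]=0;m[:,500:]=0
for c in rect(m,500): print(cv2.boundingRect(c),world("top",c,.012))
print("knob")
for cam,h in(("top",hsv),("scene",hs)):
    m=rng(h,(0,170,120),(8,255,255))|rng(h,(172,170,120),(180,255,255))
    for c in rect(m,60): print(cam,cv2.minEnclosingCircle(c),world(cam,c,.095)[0])
A=cv2.resize(t[190:370,400:520],None,fx=3,fy=3,interpolation=2);B=cv2.resize(t[240:320,160:300],None,fx=3,fy=3,interpolation=2)
C=cv2.resize(s[170:340,130:240],None,fx=3,fy=3,interpolation=2)
o=np.zeros((600,800,3),np.uint8)
A=A[:540,:360];o[:540,:360]=A;o[:240,375:795]=B;C=cv2.resize(C,(220,340));o[250:590,375:595]=C
C=cv2.resize(s[140:245,325:470],None,fx=1.38,fy=2.5);o[250:250+C.shape[0],598:598+C.shape[1]]=C[:,:202]
cv2.imwrite("pics/crop1.png",o)
E
```

```text
blockgreen top
(450, 250, 26, 7) ((603.57861328125, -239.1583251953125), (11.157441139221191, 46.78568649291992), 1.546128273010254)
(455, 194, 15, 11) ((705.1083374023438, -240.557861328125), (7.556870460510254, 29.847429275512695), 33.30592727661133)
(207, 299, 5, 5) ((504.7236328125, 218.4851837158203), (6.396928787231445, 6.138844966888428), 47.59208297729492)
blockgreen scene
(156, 227, 31, 12) ((605.8943481445312, -240.3426055908203), (16.423036575317383, 49.22005081176758), 0.01342413667589426)
(161, 296, 19, 16) ((753.0020141601562, -249.36483764648438), (9.25197982788086, 30.942893981933594), 32.604034423828125)
(145, 245, 15, 5) ((633.2318725585938, -272.18804931640625), (22.24144172668457, 4.8688812255859375), 89.20063018798828)
(189, 238, 15, 4) ((633.633056640625, -201.32058715820312), (22.961965560913086, 4.899830341339111), 87.29640197753906)
blue top
(594, 215, 46, 74) ((615.0234985351562, -532.2169799804688), (85.66217803955078, 126.59474182128906), 81.4685287475586)
(450, 288, 27, 7) ((533.8494873046875, -238.44276428222656), (10.858977317810059, 48.16625213623047), 1.4139107465744019)
(428, 339, 15, 15) ((435.4149475097656, -185.381103515625), (7.8665995597839355, 30.58258056640625), 47.27463912963867)
housing
(169, 248, 68, 45) ((566.2716674804688, 257.0966796875), (129.05014038085938, 87.96932983398438), 89.69557189941406)
rack
(415, 244, 65, 66) ((568.5094604492188, -238.64950561523438), (132.6222381591797, 130.09402465820312), 89.48970794677734)
knob
top ((427.8333435058594, 155.6666717529297), 19.239091873168945) (794.7633666992188, -183.26329040527344)
top ((178.0806427001953, 286.758056640625), 6.530465126037598) (529.0386352539062, 281.0090026855469)
top ((479.5, 118.5), 9.192488670349121) (875.49755859375, -285.41339111328125)
scene ((215.5, 370.5), 28.15147590637207) (867.0402221679688, -197.947265625)
scene ((140.5, 452.0), 14.637381553649902) (952.5650024414062, -298.59295654296875)
```

View pics/crop1.png

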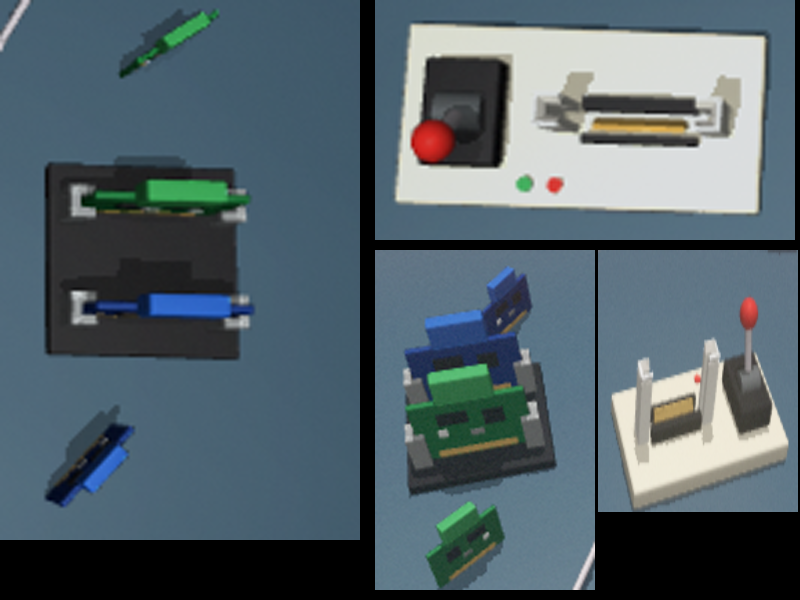

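The crop confirms it: the rack's green board has a grip block about 49 mm long, against about 31 mm for the small one on the bench. Next I measure the fixture's pose and the guides.

```bash
python3 - <<'E'
from h import *
t=cv2.imread("pics/top0.png");s=cv2.imread("pics/scene0.png")
h=cv2.cvtColor(t,cv2.COLOR_BGR2HSV)
m=(h[...,2]>190)&(h[...,1]<70);m[:240]=0;m[320:]=0;m[:,:150]=0;m[:,310:]=0
P=np.argwhere(m)[:,::-1]
w=np.array([ray("top",p,.02)[:2]*1000 for p in P],np.float32);r=cv2.minAreaRect(w);print("housing",r,np.round(cv2.boxPoints(r),1).tolist())
# edges: fit lines to left/right/bottom/top borders
for name,ax,rows in(("bottom",0,(175,285)),("top",0,(175,285)),("left",1,(255,303)),("right",1,(255,305))):
    pts=[]
    for k in range(*rows):
        q=np.flatnonzero(m[:,k] if ax==0 else m[k])
        if len(q):
            v=q.max() +.5 if name in("bottom","right") else q.min()-.5
            pts.append(ray("top",(k,v) if ax==0 else (v,k),.02)[:2]*1000)
    L=cv2.fitLine(np.array(pts,np.float32),cv2.DIST_HUBER,0,.01,.01).ravel();print(name,np.round(L,3))
for th in(0,):
    for n in("top","scene"):
        for y in(.012,.028,.128-.016): pass
c=cv2.resize(t[262:296,205:290],None,fx=9,fy=9,interpolation=cv2.INTER_CUBIC)
d=cv2.resize(s[165:235,340:425],None,fx=9,fy=4,interpolation=cv2.INTER_CUBIC)
cv2.imwrite("pics/crop2.png",np.vstack([c,d])[:600])
E
```

```text
Traceback (most recent call last):
  File "h.py", line 4, in ray
    c=get_calibration(cam);K=np.array(c["intrinsics"]);T=np.array(c["extrinsics"])
ValueError: time passes only in moves, steps and waits
```

Too many calibration calls in one script, so I'll cache it.

```bash
cat > h.py <<'E'
import numpy as np, cv2
from functools import lru_cache
from workcell import manip, capture, get_calibration, ticket
@lru_cache(None)
def cal(cam):
    c=get_calibration(cam);return np.array(c["intrinsics"]),np.array(c["extrinsics"])
def ray(cam,uv,z):
    K,T=cal(cam);d=T[:3,:3]@np.linalg.solve(K,[uv[0],uv[1],1.]);o=T[:3,3]
    return o+d*(z-o[2])/d[2]
def proj(cam,p):
    K,T=cal(cam);q=K@(T[:3,:3].T@(np.array(p)-T[:3,3]));return q[:2]/q[2]
E
python3 - <<'E'
from h import *
t=cv2.imread("pics/top0.png");s=cv2.imread("pics/scene0.png")
h=cv2.cvtColor(t,cv2.COLOR_BGR2HSV)
m=(h[...,2]>190)&(h[...,1]<70);m[:240]=0;m[320:]=0;m[:,:150]=0;m[:,310:]=0
P=np.argwhere(m)[:,::-1]
w=np.array([ray("top",p,.02)[:2]*1000 for p in P],np.float32);r=cv2.minAreaRect(w);print("housing",r,np.round(cv2.boxPoints(r),1).tolist())
for name,ax,rows in(("bottom",0,(175,285)),("top",0,(175,285)),("left",1,(255,303)),("right",1,(255,305))):
    pts=[]
    for k in range(*rows):
        q=np.flatnonzero(m[:,k] if ax==0 else m[k])
        if len(q):
            v=q.max() +.5 if name in("bottom","right") else q.min()-.5
            pts.append(ray("top",(k,v) if ax==0 else (v,k),.02)[:2]*1000)
    L=cv2.fitLine(np.array(pts,np.float32),cv2.DIST_HUBER,0,.01,.01).ravel();print(name,np.round(L,3))
c=cv2.resize(t[262:296,205:290],None,fx=9,fy=9,interpolation=cv2.INTER_CUBIC)
d=cv2.resize(s[165:235,340:425],None,fx=9,fy=4,interpolation=cv2.INTER_CUBIC)
cv2.imwrite("pics/crop2.png",np.vstack([c,d])[:600])
E
```

```text
housing ((551.2445068359375, 203.35147094726562), (236.73324584960938, 117.49937438964844), 89.56863403320312) [[491.6000061035156, 85.4000015258789], [609.0999755859375, 84.5], [610.9000244140625, 321.29998779296875], [493.3999938964844, 322.20001220703125]]
bottom [7.00000e-03 1.00000e+00 4.92438e+02 2.06140e+02]
top [6.00000e-03 1.00000e+00 6.09858e+02 2.16554e+02]
left [ 1.00000e+00 -2.00000e-03  5.43824e+02  3.21767e+02]
right [ 1.00000e+00 -5.00000e-03  5.48127e+02  8.49540e+01]
```

View pics/crop2.png

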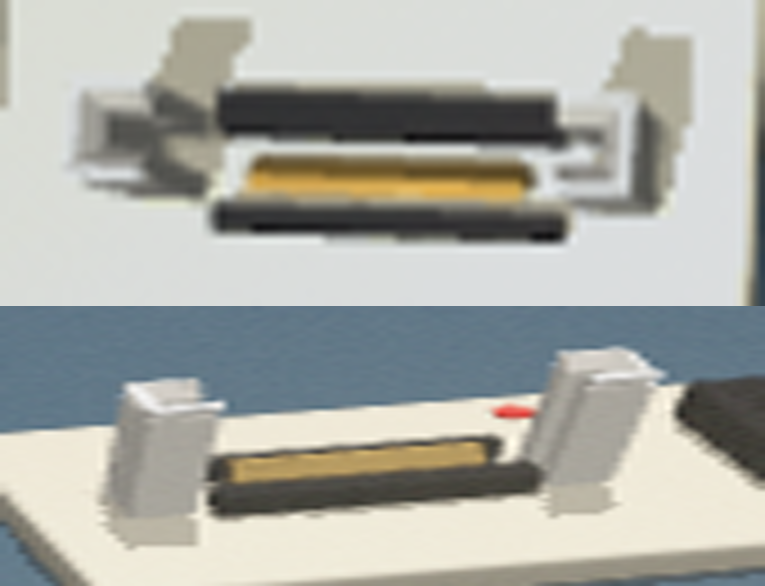

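```bash
python3 - <<'E'
from h import *
from scipy.spatial.transform import Rotation as R
s=manip.read_state();M=R.from_euler('xyz',s["ee_rot"]).as_matrix();print(np.round(M,4),manip.grasp_offset,np.degrees(np.arctan2(M[1,1],M[0,1])))
E
```

```text
[[-5.000e-04  2.549e-01  9.670e-01]
 [-1.000e-03  9.670e-01 -2.549e-01]
 [-1.000e+00 -1.100e-03 -3.000e-04]] 0.0187 75.2295767533151
```

>>> drive_tool(increments=[0.026,-0.0415,0,0,0,-0.073,40,0.026,-0.0415,0,0,0,-0.073,40,0.026,-0.0415,0,0,0,-0.073,40,0.026,-0.0415,0,0,0,-0.073,40,0.026,-0.0415,0,0,0,-0.073,40,0.026,-0.0415,0,0,0,-0.073,40,0.026,-0.0415,0,0,0,-0.073,40,0.026,-0.0415,0,0,0,-0.073,40,0.026,-0.0415,0,0,0,-0.073,40,0.026,-0.0415,0,0,0,-0.073,40,0.026,-0.0415,0,0,0,-0.073,40,0.026,-0.0415,0,0,0,-0.073,40], force=40)

```text
t: 1.3
tool_pos: [0.4464, 0.0076, 0.2386]
ee_rot: [-2.983, 1.571, 2.163]
ft_force: [0.6, 0.9, 0.2]
opening: 0.399
```

>>> drive_tool(increments=[0.026,-0.0415,0,0,0,-0.073,40,0.026,-0.0415,0,0,0,-0.073,40,0.026,-0.0415,0,0,0,-0.073,40,0.026,-0.0415,0,0,0,-0.073,40,0.026,-0.0415,0,0,0,-0.073,40,0.026,-0.0415,0,0,0,-0.073,40,0,0,0,0,0,0,40,0,0,0,0,0,0,40])

```text
t: 2.1
tool_pos: [0.6017, -0.2397, 0.2374]
ee_rot: [-2.212, 1.569, 2.499]
ft_force: [-0.9, 0.7, 0.0]
opening: 0.4
```

>>> drive_tool(increments=[0.001,0,-0.04,0,0,0,40,0.001,0,-0.04,0,0,0,40,0,0.0005,-0.035,0,0,0,40,0,0,-0.025,0,0,0,40,0,0,-0.013,0,0,0,40,0,0,0,0,0,0,40])

```text
t: 2.7
tool_pos: [0.6032, -0.2376, 0.085]
ee_rot: [-2.154, 1.569, 2.558]
ft_force: [0.3, 0.7, 0.7]
opening: 0.402
```

```bash
python3 - <<'E'
from h import *
from scipy.spatial.transform import Rotation as R
s=manip.read_state();M=R.from_euler('xyz',s["ee_rot"]).as_matrix();print(s["tool_pos"],np.degrees(np.arctan2(M[1,1],M[0,1])),s["ft_force"])
a=capture("scene");b=capture("top");cv2.imwrite("pics/s1.png",a);cv2.imwrite("pics/t1.png",b)
cv2.imwrite("pics/v1.png",np.hstack([cv2.resize(a[150:300,110:260],(400,400)),cv2.resize(b[200:350,380:530],(400,400))]))
E
```

```text
[ 0.60324369 -0.23764534  0.08500205] 0.010415465716074027 [0.33062124 0.687253   0.71478962]
```

View pics/v1.png

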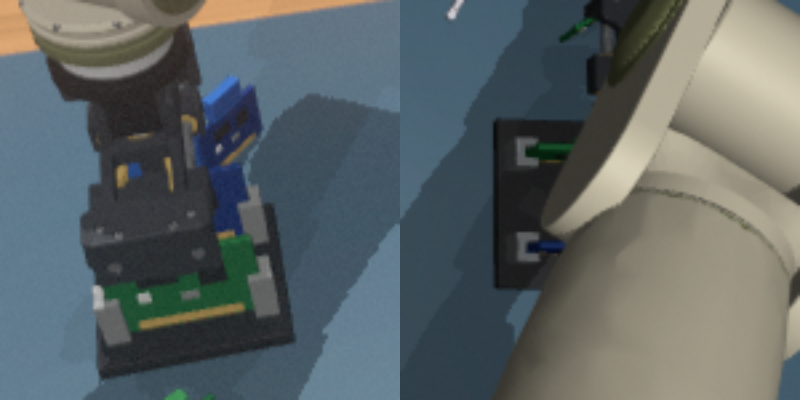

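The fingers straddle the green grip block, with the blue board clear beside them. Closing now.

>>> drive_tool(increments=[0,0,0,0,0,0,0,0,0,0,0,0,0,0,0,0,0,0,0,0,0,0,0,0,0,0,0,0,0,0,0,0,0,0,0], force=40)

```text
t: 3.3
tool_pos: [0.604, -0.239, 0.0865]
ee_rot: [0.887, 1.57, -0.684]
ft_force: [-2.3, 0.9, 6.1]
opening: 0.153
```

>>> drive_tool(increments=[0,0,0.008,0,0,0,0,0,0,0.015,0,0,0,0,0,0,0.02,0,0,0,0,0,0,0.03,0,0,0,0,0,0,0.03,0,0,0,0,0,0,0.03,0,0,0,0,0,0,0,0,0,0,0])

```text
t: 4.0
tool_pos: [0.6051, -0.2395, 0.2241]
ee_rot: [1.026, 1.562, -0.546]
ft_force: [-0.0, 0.2, -1.9]
opening: 0.154
```

>>> drive_tool(increments=[-0.003,0.02,0,0,0,0,0,-0.005,0.04,0,0,0,0,0,-0.005,0.04,0,0,0,0,0,-0.006,0.04,0,0,0,0,0,-0.006,0.04,0,0,0,0,0,-0.006,0.04,0,0,0,0,0,-0.006,0.04,0,0,0,0,0,-0.006,0.04,0,0,0,0,0,-0.005,0.04,0,0,0,0,0,-0.004,0.04,0,0,0,-0.007,0,-0.001,0.022,0,0,0,0,0,0,0,0,0,0,0,0])

```text
t: 5.2
tool_pos: [0.55, 0.1656, 0.2179]
ee_rot: [-1.847, 1.569, 2.861]
ft_force: [0.7, -0.0, -2.2]
opening: 0.152
```

```bash
python3 - <<'E'
from h import *
from scipy.spatial.transform import Rotation as R
s=manip.read_state();M=R.from_euler('xyz',s["ee_rot"]).as_matrix();print(s["tool_pos"],np.degrees(np.arctan2(M[1,1],M[0,1])),s["ft_force"],s["opening"])
a=capture("scene");b=capture("top");cv2.imwrite("pics/s2.png",a);cv2.imwrite("pics/t2.png",b)
cv2.imwrite("pics/v2.png",np.hstack([cv2.resize(a[80:250,290:460],(400,400)),cv2.resize(b[200:350,180:330],(400,400))]))
E
```

```text
[0.54995945 0.16561131 0.2178529 ] -0.259710331752864 [ 0.66193692 -0.01919505 -2.1785589 ] 0.15166921365433964
```

View pics/v2.png

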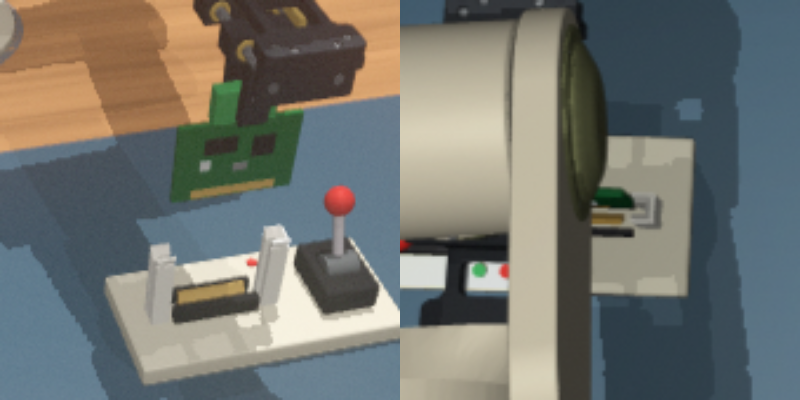

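```bash
python3 - <<'E'
from h import *
a=cv2.imread("pics/s2.png");h=cv2.cvtColor(a,cv2.COLOR_BGR2HSV)
m=cv2.inRange(h,(45,90,40),(85,255,255))|cv2.inRange(h,(15,80,90),(35,255,255))
m[:100]=0;m[172:]=0;m[:,:350]=0;m[:,430:]=0
m=cv2.morphologyEx(m,cv2.MORPH_CLOSE,np.ones((3,3)))
c=max(cv2.findContours(m,0,1)[0],key=cv2.contourArea);P=cv2.approxPolyDP(c,2.5,True).reshape(-1,2);print(P.tolist())
zb=.2179-.0745
bl=c.reshape(-1,2)[np.argmin(c.reshape(-1,2)@[1,-1.5])];br=c.reshape(-1,2)[np.argmax(c.reshape(-1,2)@[1,.6])]
for p in(bl,br):print(p,np.round(ray("scene",p,zb)*1000,1))
print("expected corners if board centred at TCP", [proj("scene",(.55+dx,.1643+sy*.05,zb)).round(1).tolist() for sy in(-1,1) for dx in(-.003,.003)])
F=lambda x,y,z:(.5509+x*1+y*.0065,.1634+y-.0065*x,z)
d=a.copy()
# predicted guide mouth outline corners (inner gap ends) and housing corners
for p in[(x,y,.093) for x in(-.008,.008) for y in(-.0555,.0555)]+[(x,y,.02) for x in(-.06,.06) for y in(-.08,.16)]:
    u=proj("scene",F(*p));cv2.circle(d,tuple(int(v*16) for v in u),12,(0,0,255),-1,cv2.LINE_AA,4)
for p in(bl,br):cv2.circle(d,tuple(int(v) for v in p),1,(255,0,255),-1)
cv2.imwrite("pics/v3.png",cv2.resize(d[140:250,325:470],None,fx=5.4,fy=5.4,interpolation=cv2.INTER_CUBIC))
E
```

```text
[[360, 100], [365, 103], [365, 108], [361, 108], [370, 127], [369, 132], [365, 130], [363, 165], [412, 157], [418, 125], [429, 123], [405, 125], [403, 132], [391, 134], [392, 114], [384, 114], [381, 100]]
[363 165] [549.5 116.5 143.4]
[412 157] [548.8 214.4 143.4]
expected corners if board centred at TCP [[361.4, 164.4], [362.5, 166.3], [411.6, 156.4], [412.8, 158.3]]
```

View pics/v3.png

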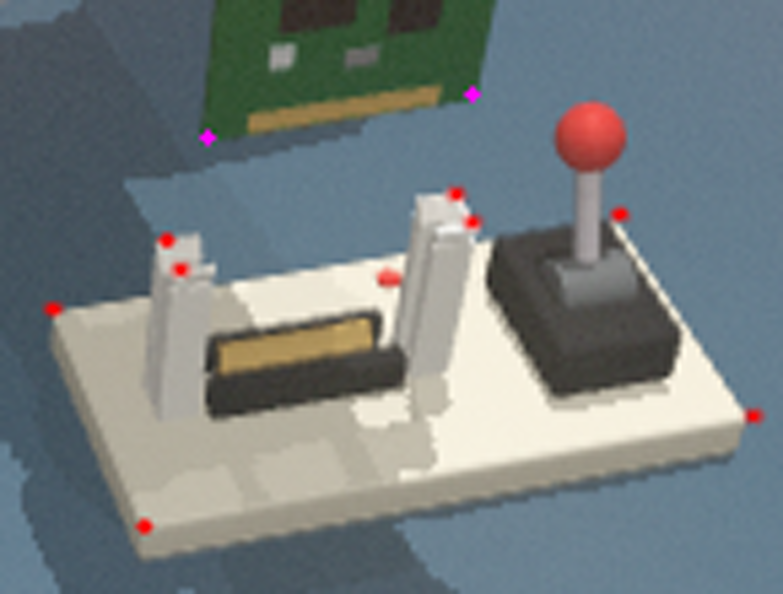

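The fixture prediction (red dots) matches the housing corners and guide tops to about 1.5 px. The board hangs straight and centred on the TCP. I shift by (+1, −2.5) mm and come down to the mouth.

>>> drive_tool(increments=[0.001,-0.0025,-0.02,0,0,0,0,0,0,-0.02,0,0,0,0,0,0,-0.008,0,0,0,0,0,0,0,0,0,0,0])

```text
t: 5.7
tool_pos: [0.5516, 0.1597, 0.1698]
ee_rot: [-1.434, 1.569, -3.015]
ft_force: [0.4, 1.6, -1.8]
opening: 0.156
```

>>> drive_tool(increments=[0,0,-0.003,0,0,0,0,0,0,-0.003,0,0,0,0,0,0,-0.003,0,0,0,0,0,0,-0.002,0,0,0,0,0,0,0,0,0,0,0])

```text
t: 6.2
tool_pos: [0.5521, 0.1611, 0.1602]
ee_rot: [2.146, 1.569, 0.568]
ft_force: [0.9, 2.6, 2.0]
opening: 0.157
```

>>> drive_tool(increments=[0,0.0015,0,0,0,0,0,0,0,0,0,0,0,0,0,0,-0.001,0,0,0,0,0,0,0,0,0,0,0])

```text
t: 6.6
tool_pos: [0.5518, 0.1621, 0.1584]
ee_rot: [-1.385, 1.57, -2.964]
ft_force: [1.1, 0.9, -2.3]
opening: 0.159
```

```bash
python3 - <<'E'
from h import *
s=manip.read_state();print(s["tool_pos"],s["ft_force"],s["wrist_torque"])
a=capture("scene");b=capture("top");cv2.imwrite("pics/s4.png",a);cv2.imwrite("pics/t4.png",b)
s=manip.read_state();print(s["tool_pos"],s["ft_force"],s["wrist_torque"])
cv2.imwrite("pics/v4.png",np.hstack([cv2.resize(a[130:230,325:425],(500,500),interpolation=2),cv2.resize(b[250:310,230:290],(300,500),interpolation=2)]))
E
```

```text
[0.55176491 0.16208766 0.15840238] [ 1.13684589  0.94226052 -2.28439023] [0.05673942 0.07057905 0.02647855]
[0.55177301 0.1620776  0.15848743] [ 0.21466797  0.61732041 -1.30803646] [0.03546848 0.05248285 0.0193271 ]
```

View pics/v4.png

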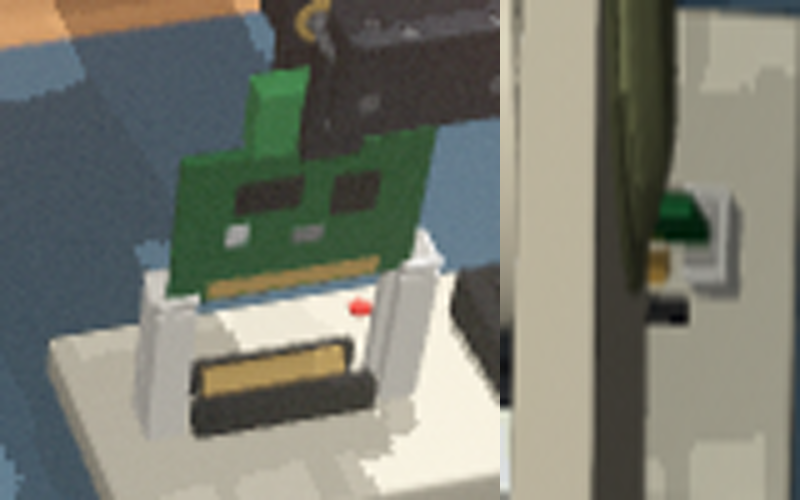

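Both lower corners sit inside the white channels (crop ≈(170,290) and (415,245)), and the force is back to just the board's weight. I carry on down.

>>> drive_tool(increments=[0,0,-0.003,0,0,0,0,0,0,-0.003,0,0,0,0,0,0,-0.003,0,0,0,0,0,0,0,0,0,0,0])

```text
t: 7.1
tool_pos: [0.5516, 0.1621, 0.1491]
ee_rot: [-1.469, 1.57, -3.048]
ft_force: [0.0, 1.1, -2.5]
opening: 0.151
```

>>> drive_tool(increments=[0,0,-0.004,0,0,0,0,0,0,-0.004,0,0,0,0,0,0,-0.004,0,0,0,0,0,0,-0.004,0,0,0,0,0,0,0,0,0,0,0])

```text
t: 7.6
tool_pos: [0.5516, 0.1621, 0.133]
ee_rot: [-1.506, 1.57, -3.085]
ft_force: [-0.7, 0.0, -2.7]
opening: 0.153
```

>>> drive_tool(increments=[0,0,-0.004,0,0,0,0,0,0,-0.004,0,0,0,0,0,0,-0.004,0,0,0,0,0,0,-0.004,0,0,0,0,0,0,0,0,0,0,0])

```text
t: 8.1
tool_pos: [0.5517, 0.1621, 0.117]
ee_rot: [-1.485, 1.57, -3.064]
ft_force: [-0.0, 1.5, -2.5]
opening: 0.155
```

>>> drive_tool(increments=[0,0,-0.003,0,0,0,0,0,0,-0.003,0,0,0,0,0,0,-0.003,0,0,0,0,0,0,-0.003,0,0,0,0,0,0,0,0,0,0,0], force=50)

```text
t: 8.6
tool_pos: [0.5518, 0.1622, 0.1053]
ee_rot: [-1.529, 1.571, -3.107]
ft_force: [1.1, 1.5, -2.2]
opening: 0.154
```

>>> drive_tool(increments=[0,0,-0.002,0,0,0,0,0,0,-0.002,0,0,0,0,0,0,-0.002,0,0,0,0,0,0,0,0,0,0,0])

```text
t: 9.0
tool_pos: [0.5518, 0.1623, 0.1]
ee_rot: [2.044, 1.571, 0.465]
ft_force: [-2.2, 3.1, 4.0]
opening: 0.153
```

>>> drive_tool(increments=[0,0,-0.002,0,0,0,0,0,0,-0.0015,0,0,0,0,0,0,-0.001,0,0,0,0,0,0,0,0,0,0,0])

```text
t: 9.4
tool_pos: [0.5518, 0.1623, 0.0955]
ee_rot: [2.478, 1.571, 0.899]
ft_force: [-4.3, 3.0, 4.7]
opening: 0.149
```

>>> drive_tool(increments=[0,0,-0.001,0,0,0,0,0,0,0,0,0,0,0])

```text
t: 9.6
tool_pos: [0.5518, 0.1623, 0.0946]
ee_rot: [2.214, 1.571, 0.635]
ft_force: [-3.5, 2.4, 5.2]
opening: 0.153
```

>>> drive_tool(increments=[0,0,-0.001,0,0,0,0,0,0,0,0,0,0,0])

```text
t: 9.8
tool_pos: [0.5518, 0.1623, 0.0944]
ee_rot: [1.613, 1.57, 0.034]
ft_force: [-6.5, 1.1, 12.3]
opening: 0.152
```

>>> drive_tool(increments=[0,0,-0.001,0,0,0,0,0,0,0,0,0,0,0])

```text
t: 10.0
tool_pos: [0.5519, 0.1623, 0.0944]
ee_rot: [1.485, 1.57, -0.093]
ft_force: [-11.2, 1.4, 21.5]
opening: 0.15
```

Hard stop at TCP z = 0.0944, against 0.0945 expected for home. I relieve the load and open.

>>> drive_tool(increments=[0,0,0.0008,0,0,0,0,0,0,0,0,0,0,40,0,0,0,0,0,0,40,0,0,0,0,0,0,40,0,0,0,0,0,0,40])

```text
t: 10.5
tool_pos: [0.5519, 0.162, 0.0927]
ee_rot: [-0.902, 1.57, -2.481]
ft_force: [-0.4, -0.6, -0.3]
opening: 0.399
```

>>> drive_tool(increments=[0,0,0.01,0,0,0,40,0,0,0.03,0,0,0,40,0,0,0.04,0,0,0,40,0,0,0.04,0,0,0,40,-0.04,-0.045,0.04,0,0,0,20,-0.04,-0.045,0,0,0,0,0,-0.04,-0.045,0,0,0,0,0,0,-0.045,0,0,0,0,0,0,0,0,0,0,0,0])

```text
t: 11.4
tool_pos: [0.4574, 0.0076, 0.2417]
ee_rot: [0.856, 1.569, -0.727]
ft_force: [-0.4, 0.1, -0.4]
opening: 0.007
```

```bash
python3 - <<'E'
from h import *
a=capture("scene");b=capture("top");cv2.imwrite("pics/s5.png",a);cv2.imwrite("pics/t5.png",b)
print(manip.read_state()["tool_pos"])
cv2.imwrite("pics/v5.png",np.hstack([cv2.resize(a[130:250,325:470],(400,400),interpolation=2),cv2.resize(b[235:325,160:300],(400,400),interpolation=2)]))
h=cv2.cvtColor(b,cv2.COLOR_BGR2HSV);m=cv2.inRange(h,(50,100,100),(75,255,255));m[:240]=0;m[296:]=0;m[:,:215]=0;m[:,300:]=0
P=np.argwhere(m>0)[:,::-1]
if len(P): print(P.min(0),P.max(0),[np.round(ray("top",p,.12)*1000,1) for p in(P.min(0),P.max(0))])
h=cv2.cvtColor(a,cv2.COLOR_BGR2HSV);m=cv2.inRange(h,(50,130,120),(75,255,255));m[:,:325]=0;m[:,470:]=0
P=np.argwhere(m>0)[:,::-1];print("scene block px",P.min(0),P.max(0))
F=lambda x,y,z:(.5509+x+y*.0065,.1625+y,z)
print([proj("scene",F(x,y,z)).round(1).tolist() for x,y,z in((-.007,-.025,.12),(.007,-.025,.12),(.007,.025,.12),(-.007,.025,.12),(.003,-.05,.09),(.003,.05,.09))])
E
```

```text
[0.45786568 0.01080748 0.24136465]
[218 271] [271 279] [array([558. , 205.1, 120. ]), array([546.1, 110. , 120. ])]
scene block px [362 182] [401 188]
[[371.5, 171.2], [373.9, 175.8], [398.8, 171.9], [396.1, 167.4], [359.4, 188.6], [407.9, 180.7]]
```

View pics/v5.png

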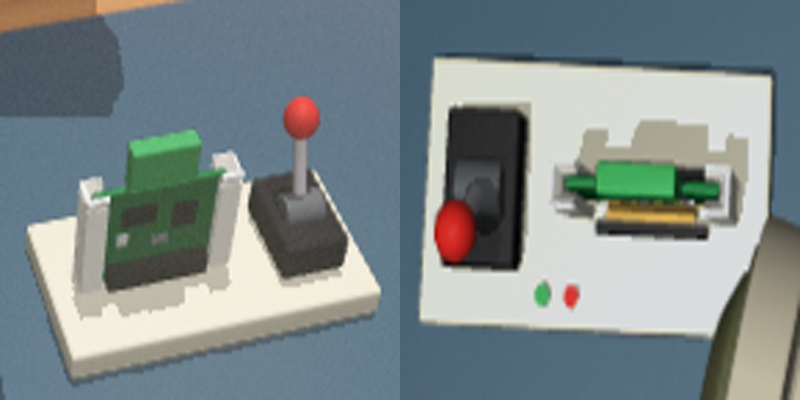

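The board is home: the block's top edge shows at about (372,176.5)–(397.5,173.5) px against (374,176)–(399,172) predicted for home. The lever leans to −x, with the knob near (0.529, 0.280). Next I move behind it with the fingers shut.

>>> drive_tool(increments=[0,0.04,0,0,0,0,0,0,0.045,0,0,0,0,0,0,0.045,0,0,0,0,0,0,0.045,0,0,0,0,0,0,0.045,0,0,0,0,0,0,0.045,0,0,0,0,0,0,0,0,0,0,0,0,0,0,0,0,0,0,0])

```text
t: 12.3
tool_pos: [0.457, 0.2778, 0.2405]
ee_rot: [-1.107, 1.57, -2.682]
ft_force: [0.0, -0.6, -0.2]
opening: 0.003
```

>>> drive_tool(increments=[0.002,0,-0.04,0,0,0,0,0.002,0,-0.04,0,0,0,0,0,0.001,-0.04,0,0,0,0,0,0,-0.03,0,0,0,0,0,0,0,0,0,0,0])

```text
t: 12.8
tool_pos: [0.46, 0.2759, 0.0876]
ee_rot: [-1.217, 1.564, -2.797]
ft_force: [0.3, 0.6, 0.4]
opening: -0.001
```

>>> drive_tool(increments=[0.01,0,0,0,0,0,0,0.01,0,0,0,0,0,0,0.01,0,0,0,0,0,0,0.01,0,0,0,0,0,0,0,0,0,0,0,0,0])

```text
t: 13.3
tool_pos: [0.5032, 0.2771, 0.0912]
ee_rot: [1.878, 1.569, 0.298]
ft_force: [0.5, -0.6, 0.2]
opening: -0.001
```

>>> drive_tool(increments=[0.005,0.002,0,0,0,0,0,0.005,0,0,0,0,0,0,0.005,0,0,0,0,0,0,0.005,0,0,0,0,0,0,0.005,0,0,0,0,0,0,0,0,0,0,0,0,0])

```text
t: 13.9
tool_pos: [0.5274, 0.2792, 0.0905]
ee_rot: [1.727, 1.57, 0.148]
ft_force: [0.8, 0.5, -0.6]
opening: 0.005
```

>>> drive_tool(increments=[0.005,0,0,0,0,0,0,0.005,0,0,0,0,0,0,0.004,0,0,0,0,0,0,0,0,0,0,0,0,0])

```text
t: 14.3
tool_pos: [0.5413, 0.2792, 0.0906]
ee_rot: [1.731, 1.57, 0.152]
ft_force: [-0.4, -0.6, -0.1]
opening: 0.002
```

>>> drive_tool(increments=[0.003,0,0,0,0,0,0,0.003,0,0,0,0,0,0,0.003,0,0,0,0,0,0])

```text
t: 14.6
tool_pos: [0.5498, 0.2793, 0.0905]
ee_rot: [-1.327, 1.57, -2.906]
ft_force: [-1.6, 0.2, -1.1]
opening: 0.006
```

```bash
python3 - <<'E'
from h import *
a=capture("scene");cv2.imwrite("pics/s6.png",a);print(manip.read_state()["tool_pos"],manip.read_state()["ft_force"])
cv2.imwrite("pics/v6.png",cv2.resize(a[100:240,360:500],(560,560),interpolation=2))
E
```

```text
[0.55024166 0.27921023 0.09056213] [-0.52047779  0.65201687 -0.39822644]
```

View pics/v6.png

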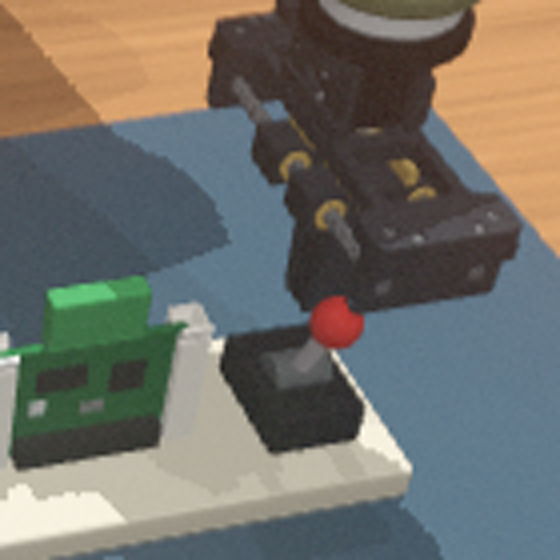

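The lever is moving: the knob, now at scene (444,180), leans to +x. I push on until it meets the stop.

>>> drive_tool(increments=[0.002,0,0,0,0,0,0,0.002,0,0,0,0,0,0,0,0,0,0,0,0,0])

```text
t: 14.95
tool_pos: [0.5536, 0.2793, 0.0906]
ee_rot: [-1.461, 1.57, -3.04]
ft_force: [-2.8, 0.4, -0.2]
opening: 0.005
```

>>> drive_tool(increments=[0.002,0,0,0,0,0,0,0.002,0,0,0,0,0,0,0,0,0,0,0,0,0])

```text
t: 15.25
tool_pos: [0.5543, 0.2794, 0.0904]
ee_rot: [-1.395, 1.561, -2.973]
ft_force: [-21.8, -1.4, 8.0]
opening: 0.01
```

It hit the stop at x = 0.554. I back off and leave.

>>> drive_tool(increments=[-0.005,0,0,0,0,0,0,-0.02,0,0,0,0,0,0,-0.04,0,0,0,0,0,0,-0.03,0,0.02,0,0,0,0,0,0,0.04,0,0,0,0,0,0,0.04,0,0,0,0,0,0,0.04,0,0,0,0,-0.02,0.04,0,0,0,0,0,-0.02,0.04,0,0,0,0,0,0,0,0,0,0,0,0])

```text
t: 16.25
tool_pos: [0.421, 0.3627, 0.2313]
ee_rot: [2.411, 1.568, 0.836]
ft_force: [-0.1, 0.6, -0.8]
opening: 0.007
```

```bash
python3 - <<'E'
from h import *
a=capture("scene");b=capture("top");cv2.imwrite("pics/s7.png",a);s=manip.read_state();print(s["tool_pos"],s["qvel"].round(3))
h=cv2.cvtColor(a,cv2.COLOR_BGR2HSV);m=cv2.inRange(h,(0,150,120),(8,255,255))|cv2.inRange(h,(172,150,120),(180,255,255));m[:,:415]=0;m[215:]=0;m[:,480:]=0
c=max(cv2.findContours(m,0,1)[0],key=cv2.contourArea);print("knob",cv2.minEnclosingCircle(c),[(k,proj("scene",(.5509+.0007+.06*np.sin(k-.5),.278,.042+.06*np.cos(k-.5))).round(1).tolist()) for k in(0,.8,.9,1.)])
cv2.imwrite("pics/v7.png",np.hstack([cv2.resize(a[130:350,130:480],(480,302)),cv2.resize(b[130:350,150:500],(320,302))]))
E
```

```text
[0.42278029 0.35964932 0.23086928] [-0.039 -0.     0.007 -0.002  0.001 -0.006]
knob ((444.1875, 182.0208282470703), 6.271241664886475) [(0, [432.4, 164.1]), (0.8, [442.8, 176.6]), (0.9, [443.8, 179.2]), (1.0, [444.7, 182.0])]
```

View pics/v7.png

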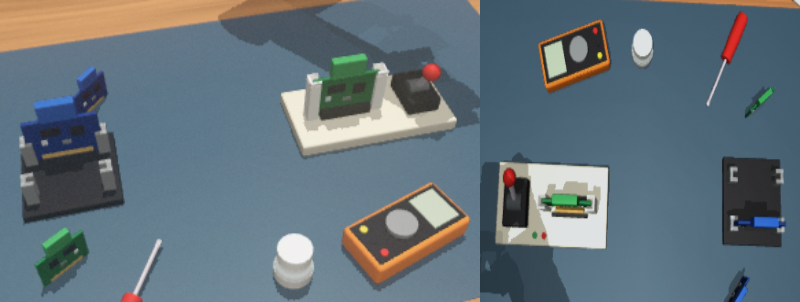

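The board is home, the knob at (444.2,182.0) matches the 1.0 rad prediction of (444.7,182.0), and the bystanders have not moved. Handing in.

```bash
python3 -c "
from h import *
print(ticket.job_done())"
```

```text
the job is handed in; nothing more can be done
None
```

The green board is home in the test fixture, the power lever is fully over, and I handed the job in at about 16.4 s of the 58 s allowed.

**Board:** I took the larger green board from the rack and lowered it into the guides. The flare touched it briefly at the mouth and I corrected by 1.5 mm in y. I then pressed it past the contact with about 5 N until it met a hard stop at TCP z = 0.0944, where 0.0945 was expected. The final push at the stop read about 22 N. After I let go, the grip block's top edge was within about 2 px of the home prediction. That rules out the 6 mm short position.

**Lever:** Only then did I push the lever, until it met its stop at about 22 N on the fingertips, and backed away. The knob was at (444.2, 182.0) px, against (444.7, 182.0) predicted for 1.0 rad.

**Surroundings:** The blue board is still in the rack. The meter, jar and screwdriver look undisturbed in the last picture, by eye rather than by measurement. The robot is clear of everything.

**Mismatches:**
- TCP readings taken while the arm was still moving were a few millimetres off.
- The fixture's predicted corners were about 1.5 px off in the scene view.
- My colour-mask bounds for the seated block also caught parts of the plate, so I judged the home check by reading the block edges off the enlarged crop.

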